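# Swap the jaw insert in the cleaning nest

### The job

The serrated jaw insert in the steel cleaning nest is done. Press the round thumb bar of the nest's knock-out lever down onto its rubber stop with a firm push of about 15 N, so that the lever's other end tips the insert up out of its pocket, and lay that insert flat in the small grey tray. Then put the other insert from the worktop into the pocket, serrations up, and press it fully home with a similar push; never load the lever with more than 25 N.

Things in the scene. Friction and masses are not known exactly. Their poses are not given: they have to be found in the camera images.
- nest: Fixed steel nest. Origin: underside, below the pocket's centre; z up, y along the nest. Block 56x80 mm, rim 25 mm high, on a base plate 76x160x8 mm (y -110 to +50 mm). Pocket 26.5 (x) x 54 (y) mm, 13 mm deep, 2 mm chamfer all round its mouth. Two spring balls, one in each long wall (y -1, z 21 mm), press on an insert's sides with about 2.5 N each and keep it in.
- pocket (a point): Middle of the pocket's flat floor, 12 mm above the worktop, 13 mm below the rim; axes as the nest's. A slot 11 mm wide in the floor's -y half lets the lever's nose through; after the knock-out the nose stands 7 to 12 mm above the floor, and an insert pressed home pushes it down again with 2 to 3 N.
- lever: Knock-out lever of the nest, a cranked steel bar 8.5 mm wide. Origin on its pivot pin (y -50, z 16 mm in the nest's frame), axes as the nest's when at rest; pressing turns it about +x. Its nose lies below the pocket floor, 34 mm to the +y side of the pin. The pivot is stiff (2 N at the thumb bar): the lever stays where it is left and so keeps the insert tipped up; seating an insert swings it back.
- thumb_bar (a point): Middle of the top of the lever's round thumb bar (12 mm thick, 26 mm long, lying along the nest's x), on the lever: 92 mm to the nest's -y side of the pocket's middle, 36 mm above the worktop at rest. It travels 11 to 17 mm down and 2 mm outward to a rubber-tipped stop screw, whose set height differs and is not measured. Until the stop is felt the push stays below about 8 N.
- insert_a: Serrated steel jaw insert that starts in the pocket, flush with the rim: 25 (x) x 50 (y) x 13 (z) mm, 0.11 kg. Origin: centre of the underside; z up out of the serrated face, y along its length. When knocked out, its -y end (by the lever) stands 9 to 14 mm above the rim and its +y end stays on the floor; it can then be taken across its 25 mm width near the raised end.
- insert_b: The other jaw insert, of the same shape and size (25x50x13 mm, 0.09 to 0.13 kg), lying on the worktop, serrations up. Origin: centre of the underside; z up out of the serrated face, y along its length. It fits the pocket either way round. Fully home its origin lies on the pocket floor and its top is flush with the rim; the last 8 mm of the way in need up to about 12 N past the spring balls and the lever's nose: push over its middle, then over an end that is still proud.
- tray_in (a point): Centre of the inner floor of the small fixed grey open tray (not the big one at the back), 3 mm above the worktop. Tray outside 100 (x) x 140 (y) x 24 (z) mm, walls 3 mm, empty; axes as the tray's.
- weight_200g: Brass check weight with a knob, 28 mm across, 46 mm high, origin at its underside's centre; stands near the robot, bystander.
- weight_500g: Brass check weight with a knob, 38 mm across, 62 mm high, origin at its underside's centre; stands near the robot, bystander.
There are look-alikes about, which are no part of the job. Of the things that look like the nest, the larger one is meant.

How it is judged:
By the outcome, as a careful person would: the job done as asked, in the order asked, and still so for the second after the job is handed in, with the robot touching nothing.
It also fails if it takes over 72 s, if anything falls off the work surface, if the arm or the gripper's body presses on something with over 40 N, if the wrist force passes 120 N, or if a joint passes its speed limit or range.

### The arm

A 6-joint arm with a two-finger parallel gripper is mounted at the origin on a cart in front of the work surface, level with it; the furniture and walls round the work are solid. World frame = base frame: x ahead of the robot, y to its left, z up, the work surface at z = 0. Lengths are in m, angles in degrees, forces in N, time in s.
With the tool pointing down it reaches from about 0.35 to 0.875 m from the base axis. Payload 4.2 kg.
Tool frame: the origin (TCP) lies on the centre line of the jaws, within the pads' length; the fingertips stand 17 mm ahead of it and the grasp point (between the pads) lies 2 mm behind it (tips_ahead is the distance from the TCP to the fingertips, in m); z points along the fingers, x is the direction in which the jaws open and shut, and the axes are right-handed (so a half turn about z gives the same grasp; the last joint's range is limited). The gripper opens to 87 mm and grips with 3 to 60 N. Pads are 19 mm wide; open, the fingers measure 117 mm over their backs; the gripper's body (75 mm by 190 mm) begins 51 mm behind the grasp point.
Start: joints at [-59.897, 22.042, 0.453, 0, -68.411, -14.817], TCP at [0.165, -0.603, 0.24] pointing down, gripper open.
Joint ranges: [-179.83, 179.83], [-69.29, 118.12], [-61.27, 80.66], [-181.25, 117.63], [-171.15, -9.14], [-177.46, 177.46]. Speed limits (degrees/s): [159.86, 159.86, 180, 180, 180, 180].

### API

Orientations are given as a 3x3 rotation matrix whose columns are the frame's x, y, z axes.
In Python, from station import sense, capture, camera_info, finish_job, boxes_of, spot_point, tips_ahead gives the robot as it stands. The module is installed in compiled form; this text tells all that it offers.
- The arm moves only by the tool carry_out, never from a script. Its arguments are lists of equal length, an entry for each row: "delta_pos": the shift along the tool's x, y, z scaled (see below), a list of three; "spin": the turn about the tool's z scaled (see below); "gripper": the opening in per cent of the stroke, from 0 (shut) to 100 (fully open). In form: {"delta_pos": [[x, y, z], ...], "spin": [spin, ...], "gripper": [gripper, ...]}. A call has 1 to 12 rows; each row is the pose to reach, as a shift and turn from the pose commanded when the call began, along the tool's axes at that moment; what a row does not reach only later rows make up. The controller multiplies each number of a shift by 0.1 m and each number of a turn by pi/4 rad. A row lasts 1/8 s, in which the tool goes at most 62.5 mm and 10.7 degrees, less where a joint would pass 70% of its speed; a pose out of reach is approached as far as the arm can. A call with a number of a shift or a turn outside -1 to 1 is refused whole. A call with a gripper value outside its range is refused whole. The fingers move at their own pace and stop on an object; the grip force is fixed at half the most. Time passes only in rows, so rows that repeat a pose let the fingers close. It gives the time, the measured TCP pose, the force and the opening at its end, in the units of the state.
- sense(): the state, without advancing time (a new reading comes with each control period).
- capture(name): name is "side" or "top"; returns the picture (384x512x3 uint8, red, green, blue); there is no depth.
- camera_info(name): a dict with "fov_y" (degrees; the focal length in pixels is half the picture's height over the tangent of half this angle, whatever the lens; pixels are square), "cx", "cy" (the principal point, pixels), "D" ([k1, k2, p1, p2, k3] as OpenCV has them; the pictures are not rectified), "origin" and "rotation" of the camera in the world. Camera axes: x right, y down, z forward; pixel columns grow to the right and rows downward; lengths in m; the calibration is good to about 2 mm. A picture is of the moment at which its call begins. camera_info takes no time and is no camera call.
- finish_job(): hands the job in, once; it reports no verdict.
Trained networks look in the newest picture that a camera, given by its name, has taken for a name from the list of things; names that differ only in an ending like _2 or _b are one class to them, and where a whole thing is asked for, a point or a joint stands for the part that bears it (a point fixed in the world has none). Each returns a list of dicts, best first, with "p" (0 to 1); they miss things now and then, are a little off and sometimes report something else, mostly with a low value. They report only what shows in the picture. A call takes as long as a camera call. They do not tell look-alikes from the thing itself.
- boxes_of(camera, query): "centre" ([x, y, z] in m, in world coordinates, good to about 4 mm: the middle of the surface that is visible of it).
- spot_point(camera, query): "centre" ([x, y, z] in m, in world coordinates, good to about 4 mm: a listed point, or the origin of a listed thing).
The state is a dict: "time_s": time; "joints": joint angles; "joint_velocities": joint speeds; "effort": joint torques, N m; "tcp_pos": TCP position; "ee_rot": TCP orientation; "wrist_force": force on the tool from outside, world axes, zero at the start; "moment": the same for the moment, N m; "gripper_width": opening from 0.0 (shut) to 1.0 (fully open).
Only numpy, scipy, OpenCV 4.12 (cv2) and the standard library are available. Lean on these libraries where they do the work, as an engineer would, in place of code of your own. Each camera call takes 0.05 s, during which the arm holds its last target. There are 200 camera calls.

## Working session

There is one attempt and no reset: what is moved stays moved. The work goes in short steps, Python scripts to look and compute and a tool call to move; the robot and the scene stay as the last step left them, time stands still between calls to the robot, and variables do not carry over. Pictures are saved under pics/ and viewed, about 8 in all and at most 12, crops included, and the job is handed in when it is done.

Besides the shell and the picture viewer there is one more tool, called after ">>>" in YAML: its name, and indented under it one key for each argument. carry_out: Moves the arm, as the interface text tells. Its arguments: {"type":"object","properties":{"delta_pos":{"type":"array","items":{"type":"array","items":{"type":"number","minimum":-1,"maximum":1}}},"spin":{"type":"array","items":{"type":"number","minimum":-1,"maximum":1}},"gripper":{"type":"array","items":{"type":"number"}}},"required":["delta_pos","spin","gripper"]}

```bash
mkdir -p pics; cat > h.py <<'E'
import numpy as np, cv2
from station import *
def K(n):
    c=camera_info(n); f=192/np.tan(np.radians(c["fov_y"])/2)
    return c,np.array([[f,0,c["cx"]],[0,f,c["cy"]],[0,0,1.]]),np.array(c["D"],float)
def ray(n,px,z):
    c,k,D=K(n); u=cv2.undistortPoints(np.array([[px]],float),k,D)[0,0]
    d=np.array(c["rotation"])@[u[0],u[1],1]; o=np.array(c["origin"]); return o+d*(z-o[2])/d[2]
def proj(n,P):
    c,k,D=K(n); R=np.array(c["rotation"]).T
    return cv2.projectPoints(np.atleast_2d(P).astype(float),cv2.Rodrigues(R)[0],-R@np.array(c["origin"]),k,D)[0][:,0]
def snap(n,f,box=None,s=1):
    im=capture(n)[:,:,::-1].copy()
    cv2.imwrite("pics/raw_"+f,im)
    if box: x0,y0,x1,y1=box; im=im[y0:y1,x0:x1]
    cv2.imwrite("pics/"+f,cv2.resize(im,None,fx=s,fy=s,interpolation=cv2.INTER_CUBIC)); return im
E
python3 - <<'E'
from h import *
np.set_printoptions(precision=3,suppress=True)
a=snap("top","t0.png"); b=snap("side","s0.png")
for n in("top","side"):
    print(n,camera_info(n)["origin"],camera_info(n)["fov_y"])
    for q in("nest","insert_a","thumb_bar","pocket","tray_in","weight_500g"):
        for r in spot_point(n,q): print(q,round(r["p"],2),np.array(r["centre"]),proj(n,r["centre"])[0].round())
print(sense(),tips_ahead)
E
```

```text
top [ 0.225 -0.004  1.14 ] 52.8671544406921
nest 0.67 [0.529 0.063 0.002] [238. 175.]
nest 0.56 [ 0.358 -0.066 -0.002] [281. 231.]
insert_a 0.5 [ 0.515 -0.276 -0.002] [349. 180.]
insert_a 0.46 [0.526 0.064 0.013] [238. 175.]
thumb_bar 0.67 [ 0.512 -0.027  0.039] [268. 177.]
thumb_bar 0.61 [ 0.359 -0.138  0.03 ] [307. 230.]
pocket 0.95 [0.528 0.066 0.01 ] [237. 175.]
pocket 0.74 [ 0.357 -0.069  0.006] [282. 231.]
tray_in 0.78 [0.558 0.263 0.001] [174. 166.]
tray_in 0.16 [0.529 0.066 0.012] [237. 174.]
side [ 0.176 -0.963  0.742] 47.60599006434496
nest 0.95 [ 0.528  0.064 -0.003] [265. 199.]
nest 0.75 [ 0.355 -0.064 -0.   ] [219. 234.]
insert_a 0.78 [ 0.515 -0.278  0.   ] [305. 275.]
insert_a 0.62 [0.527 0.064 0.014] [264. 194.]
thumb_bar 0.64 [ 0.357 -0.137  0.025] [226. 244.]
thumb_bar 0.53 [ 0.505 -0.024  0.039] [267. 204.]
pocket 0.94 [ 0.355 -0.072  0.011] [219. 233.]
pocket 0.72 [0.531 0.065 0.012] [265. 194.]
tray_in 0.83 [0.55  0.258 0.005] [252. 164.]
weight_500g 0.76 [ 0.304 -0.31   0.   ] [223. 305.]
weight_500g 0.43 [0.551 0.259 0.005] [253. 164.]
{'time_s': 0.7, 'joints': array([-59.898,  22.039,   0.453,  -0.001, -68.412, -14.818]), 'joint_velocities': array([ 0.003, -0.003,  0.036, -0.018, -0.026, -0.014]), 'effort': array([ -0.001, -39.033,  18.758,   4.224,   0.015,  -0.   ]), 'tcp_pos': array([ 0.165, -0.603,  0.24 ]), 'ee_rot': array([[-0.264,  0.965,  0.   ],
       [ 0.965,  0.264, -0.   ],
       [-0.   ,  0.   , -1.   ]]), 'wrist_force': array([0.74 , 1.002, 0.123]), 'moment': array([-0.025, -0.005, -0.006]), 'gripper_width': 1.002125351854978} 0.017
```

View pics/t0.png

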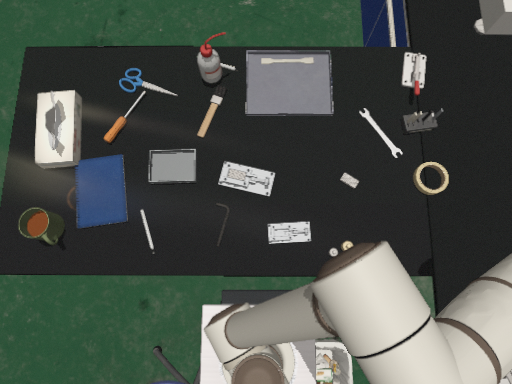

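View pics/s0.png

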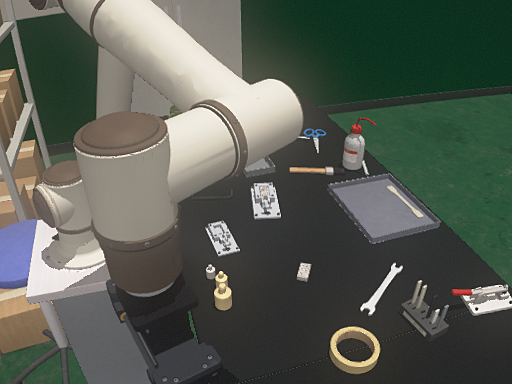

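The top view shows the larger nest at (247,178), the smaller look-alike nest at (289,232), insert_b at (349,180), the small grey tray at (172,166) and the big tray at (290,83). The side view shows the same nests at (265,200) and (222,237), the insert at (304,272), and the weights at (223,290). Things that could be mistaken: the small nest (289,232), the clamp (414,72) and the big tray (290,83). I choose the nest at (247,178). Next is a close crop.

```bash
python3 - <<'E'
from h import *
im=cv2.imread("pics/raw_t0.png")
a=cv2.resize(im[150:205,205:285],None,fx=8,fy=8,interpolation=cv2.INTER_CUBIC)
b=cv2.resize(im[165:195,330:370],None,fx=8,fy=8,interpolation=cv2.INTER_CUBIC)
c=cv2.resize(im[140:195,140:205],None,fx=4,fy=4,interpolation=cv2.INTER_CUBIC)
o=np.zeros((580,650,3),np.uint8); o[:440,:640]=a
o=np.zeros((600,800,3),np.uint8);
a=cv2.resize(a,(560,385)); o[:385,:560]=a; o[385:385+b.shape[0]-25,:320]=b[:215]; o[385:385+215,340:340+260]=c[:215]
cv2.imwrite("pics/c1.png",o)
# outline rects
g=cv2.cvtColor(im,cv2.COLOR_BGR2GRAY)
for nm,(x0,y0,x1,y1),z in(("nest",(205,150,290,205),.008),("b",(330,165,370,195),.013),("tray",(140,140,205,195),.024)):
    m=(g[y0:y1,x0:x1]>(90 if nm!="tray" else 60)).astype(np.uint8)
    m=cv2.morphologyEx(m,cv2.MORPH_CLOSE,np.ones((3,3)))
    cs=max(cv2.findContours(m,0,2)[0],key=cv2.contourArea)
    P=np.array([ray("top",p[0]+[x0,y0],z)[:2] for p in cs],np.float32)*1000
    r=cv2.minAreaRect(P); print(nm,np.round(cv2.boxPoints(r)),r)
E
```

```text
nest [[462. -32.]
 [537. -49.]
 [574. 108.]
 [499. 126.]] ((518.18896484375, 38.30414581298828), (162.05984497070312, 77.11255645751953), 76.64903259277344)
b [[ 486. -287.]
 [ 510. -301.]
 [ 537. -257.]
 [ 514. -243.]] ((511.9107971191406, -271.9960021972656), (51.95623779296875, 27.6300048828125), 57.666954040527344)
tray [[496. 333.]
 [502. 191.]
 [608. 195.]
 [603. 337.]] ((552.346923828125, 263.8881530761719), (106.53561401367188, 142.16378784179688), 2.339543581008911)
```

View pics/c1.png

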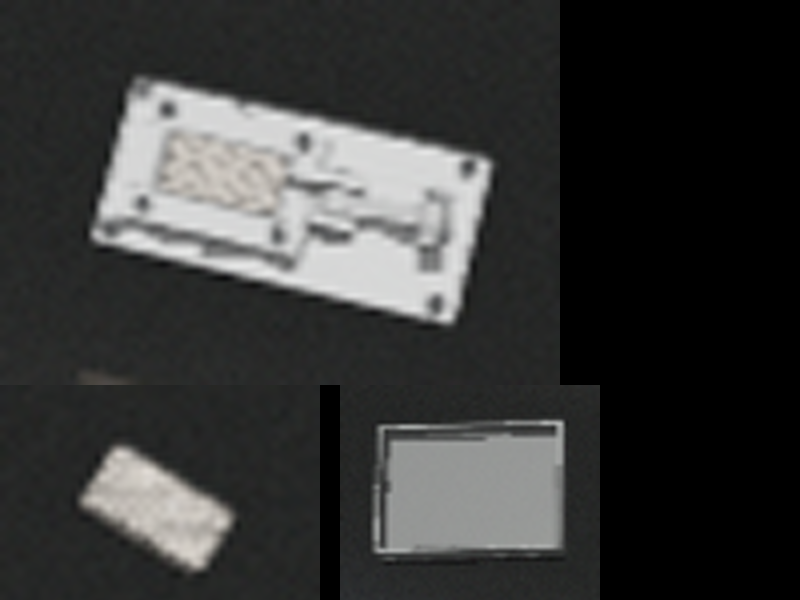

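```bash
cat >> h.py <<'E'
def plan(wps,start=None):
    "wps: (x,y,z,yaw of tool x deg); prints rounded call rows, carrying on from the commanded pose"
    s=sense(); p,yaw=(np.array(s["tcp_pos"]),np.degrees(np.arctan2(s["ee_rot"][1,0],s["ee_rot"][0,0]))) if start is None else (np.array(start[:3]),start[3])
    for w in wps:
        w=np.array(w,float)
        while True:
            d=w[:3]-p; t=(w[3]-yaw+180)%360-180
            k=max(1,np.ceil(max(np.abs(d).max()/.099,abs(t)/44))); 
            c,sn=np.cos(np.radians(yaw)),np.sin(np.radians(yaw))
            R=np.array([[c,sn,0],[sn,-c,0],[0,0,-1]])
            k=int(max(1,np.ceil(max(np.abs(R.T@d).max()/.099,abs(t)/44))))
            a=np.round(R.T@d/k/.1,3); b=round(-t/k/45,3)
            rows=max(np.linalg.norm(d)/k/.0625,abs(t)/k/10.7)
            print(a.tolist(),"spin",b,"rows>=%.1f"%rows)
            p=p+R@(a*.1); yaw-=b*45
            if k==1: break
    print("end",p.round(4),round(yaw,2))
C=np.array([.5275,.0655]); YW=-13.35
def nest(x,y): 
    c,s=np.cos(np.radians(YW)),np.sin(np.radians(YW)); return C+np.array([[c,-s],[s,c]])@[x,y]
E
python3 - <<'E'
from h import *
for px,z in(((237.3,174.6),.025),((267.1,181.7),.036)): print(ray("top",px,z))
t=nest(0,-93); print(t)
plan([(*t,.12,166.65),(*t,.06,166.65)])
E
```

```text
[0.52417699 0.06474087 0.025     ]
[ 0.49978805 -0.02409914  0.036     ]
[-20.94609847 -90.42143038]
[-0.99, -0.538, 0.001] spin -0.002 rows>=1.8
[-0.989, -0.539, 0.001] spin -0.002 rows>=1.8
[-0.989, -0.542, 0.001] spin -0.002 rows>=1.8
[-0.99, -0.544, 0.001] spin -0.002 rows>=1.8
[-0.989, -0.545, 0.001] spin -0.002 rows>=1.8
[-0.989, -0.548, 0.001] spin -0.002 rows>=1.8
[-0.99, -0.55, 0.001] spin -0.002 rows>=1.8
[-0.989, -0.551, 0.001] spin -0.002 rows>=1.8
[-0.989, -0.554, 0.001] spin -0.002 rows>=1.8
[-0.99, -0.556, 0.001] spin -0.002 rows>=1.8
[-0.99, -0.558, 0.001] spin -0.002 rows>=1.8
[-0.989, -0.56, 0.001] spin -0.002 rows>=1.8
[-0.989, -0.562, 0.001] spin -0.002 rows>=1.8
[-0.99, -0.564, 0.001] spin -0.002 rows>=1.8
[-0.989, -0.566, 0.001] spin -0.002 rows>=1.8
[-0.989, -0.568, 0.001] spin -0.002 rows>=1.8
[-0.99, -0.57, 0.001] spin -0.002 rows>=1.8
[-0.99, -0.572, 0.001] spin -0.002 rows>=1.8
[-0.989, -0.574, 0.001] spin -0.002 rows>=1.8
[-0.989, -0.576, 0.001] spin -0.002 rows>=1.8
[-0.99, -0.579, 0.001] spin -0.002 rows>=1.8
[-0.989, -0.58, 0.001] spin -0.002 rows>=1.8

[... 28230 characters left out ...]
-0.001 rows>=1.6
[-0.017, -0.977, 0.002] spin -0.002 rows>=1.6
[-0.016, -0.978, 0.001] spin -0.001 rows>=1.6
[-0.015, -0.978, 0.002] spin -0.002 rows>=1.6
[-0.013, -0.978, 0.001] spin -0.001 rows>=1.6
[-0.013, -0.977, 0.002] spin -0.002 rows>=1.6
[-0.011, -0.978, 0.001] spin -0.001 rows>=1.6
[-0.01, -0.977, 0.002] spin -0.002 rows>=1.6
[-0.009, -0.978, 0.001] spin -0.001 rows>=1.6
[-0.008, -0.978, 0.002] spin -0.002 rows>=1.6
[-0.006, -0.977, 0.001] spin -0.001 rows>=1.6
[-0.006, -0.978, 0.002] spin -0.002 rows>=1.6
[-0.004, -0.977, 0.001] spin -0.001 rows>=1.6
[-0.003, -0.978, 0.002] spin -0.002 rows>=1.6
[0.0, 0.0, 0.6] spin 0.0 rows>=1.0
end [-2.09461e+01 -9.04215e+01  6.00000e-02] 166.66
```

```bash
sed -i 's/@\[x,y\]/@[x\/1000,y\/1000]/; s/C=np.array(.*); YW/C=np.array([.526,.066]); YW/' h.py; sed -i 's/        while True:/        for _ in range(9):/' h.py; python3 - <<'E'
from h import *
t=nest(0,-93); print(t)
plan([(*t,.12,166.65),(*t,.06,166.65)])
E
```

```text
[ 0.5045264  -0.02448693]
[0.937, 0.96, 0.239] spin -0.273 rows>=2.2
[0.569, 0.91, 0.191] spin -0.218 rows>=1.7
[0.324, 0.795, 0.153] spin -0.175 rows>=1.4
[0.212, 0.832, 0.153] spin -0.174 rows>=1.4
[0.097, 0.853, 0.153] spin -0.175 rows>=1.4
[-0.021, 0.858, 0.153] spin -0.174 rows>=1.4
[-0.138, 0.848, 0.154] spin -0.175 rows>=1.4
[0.0, 0.0, 0.6] spin 0.0 rows>=1.0
end [ 0.5046 -0.0245  0.06  ] 166.66
```

>>> carry_out:
  delta_pos:
    - [0.937,0.96,0.239]
    - [0.937,0.96,0.239]
    - [0.937,0.96,0.239]
  spin: [-0.273,-0.273,-0.273]
  gripper: [0,0,0]

```text
time_s: 1.08
tcp_pos: [0.2335, -0.4843, 0.2153]
ee_rot: [[-0.466, 0.885, -0.001], [0.885, 0.466, 0.001], [0.002, 0.0, -1.0]]
wrist_force: [-0.4, -0.7, 0.2]
gripper_width: 0.743
```

>>> carry_out:
  delta_pos:
    - [0.569,0.91,0.191]
    - [0.569,0.91,0.191]
  spin: [-0.218,-0.218]
  gripper: [0,0]

```text
time_s: 1.32
tcp_pos: [0.2877, -0.3938, 0.1966]
ee_rot: [[-0.607, 0.794, 0.001], [0.794, 0.607, -0.001], [-0.001, 0.0, -1.0]]
wrist_force: [-0.2, -0.3, -0.9]
gripper_width: 0.517
```

>>> carry_out:
  delta_pos:
    - [0.324,0.795,0.153]
    - [0.324,0.795,0.153]
  spin: [-0.175,-0.175]
  gripper: [0,0]

```text
time_s: 1.58
tcp_pos: [0.3315, -0.319, 0.1813]
ee_rot: [[-0.712, 0.702, 0.0], [0.702, 0.712, -0.0], [-0.0, 0.0, -1.0]]
wrist_force: [-0.1, 0.2, -0.2]
gripper_width: 0.285
```

>>> carry_out:
  delta_pos:
    - [0.212,0.832,0.153]
    - [0.212,0.832,0.153]
  spin: [-0.174,-0.174]
  gripper: [0,0]

```text
time_s: 1.82
tcp_pos: [0.3753, -0.2452, 0.166]
ee_rot: [[-0.801, 0.598, 0.001], [0.598, 0.801, -0.0], [-0.001, 0.0, -1.0]]
wrist_force: [0.2, -0.3, -0.4]
gripper_width: 0.061
```

>>> carry_out:
  delta_pos:
    - [0.097,0.853,0.153]
    - [0.097,0.853,0.153]
  spin: [-0.175,-0.175]
  gripper: [0,0]

```text
time_s: 2.08
tcp_pos: [0.4192, -0.171, 0.1507]
ee_rot: [[-0.876, 0.483, 0.001], [0.483, 0.876, -0.0], [-0.001, 0.0, -1.0]]
wrist_force: [0.7, -0.0, -0.4]
gripper_width: 0.003
```

>>> carry_out:
  delta_pos:
    - [-0.021,0.858,0.153]
    - [-0.021,0.858,0.153]
  spin: [-0.174,-0.174]
  gripper: [0,0]

```text
time_s: 2.33
tcp_pos: [0.463, -0.0968, 0.1354]
ee_rot: [[-0.933, 0.359, 0.001], [0.359, 0.933, -0.0], [-0.001, 0.0, -1.0]]
wrist_force: [-0.3, -0.1, 0.1]
gripper_width: 0.004
```

>>> carry_out:
  delta_pos:
    - [-0.138,0.848,0.154]
    - [-0.138,0.848,0.154]
    - [-0.138,0.848,0.154]
  spin: [-0.175,-0.175,-0.175]
  gripper: [0,0,0]

```text
time_s: 2.7
tcp_pos: [0.5055, -0.0236, 0.1196]
ee_rot: [[-0.973, 0.23, -0.0], [0.23, 0.973, -0.0], [0.0, -0.0, -1.0]]
wrist_force: [-0.5, -0.7, 0.3]
gripper_width: 0.004
```

>>> carry_out:
  delta_pos:
    - [0,0,0.3]
    - [0,0,0.6]
    - [0,0,0.6]
  spin: [0,0,0]
  gripper: [0,0,0]

```text
time_s: 3.08
tcp_pos: [0.5025, -0.026, 0.0585]
ee_rot: [[-0.972, 0.233, -0.005], [0.233, 0.972, -0.001], [0.005, -0.002, -1.0]]
wrist_force: [-0.7, -0.2, -0.1]
gripper_width: 0.003
```

```bash
python3 - <<'E'
from h import *
s=sense();print(s["tcp_pos"],s["wrist_force"])
snap("side","s1.png",(215,160,325,235),7)
print(proj("side",[s["tcp_pos"]-[0,0,.017],[*nest(0,-92),.036],[*nest(0,0),.025]]))
E
```

```text
[ 0.5025036  -0.02602152  0.05853713] [-0.69093704 -0.17301512 -0.08413732]
[[266.37859951 204.09722116]
 [266.83334396 205.07779246]
 [263.8305085  190.33174551]]
```

View pics/s1.png

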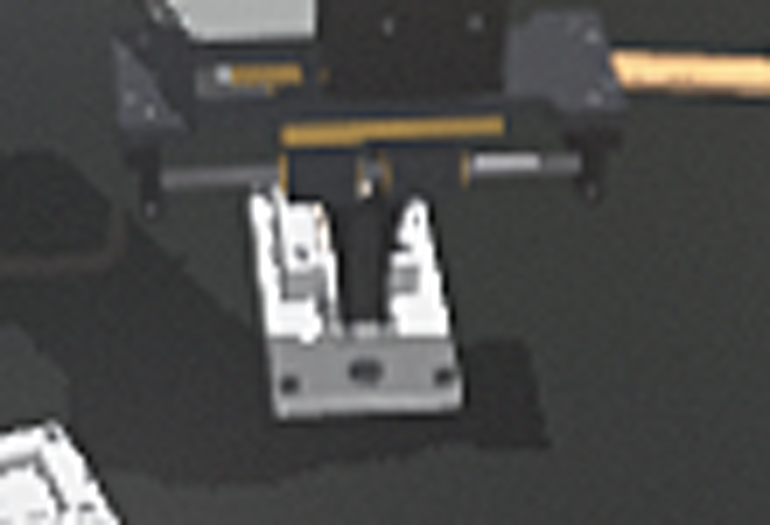

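The crop shows the shut fingers (column x≈363, tip y≈325 in the crop) centred over the lever just above the thumb bar. I'll press slowly from here.

>>> carry_out:
  delta_pos:
    - [0,0,0.03]
    - [0,0,0.06]
    - [0,0,0.09]
    - [0,0,0.12]
    - [0,0,0.14]
    - [0,0,0.14]
  spin: [0,0,0,0,0,0]
  gripper: [0,0,0,0,0,0]

```text
time_s: 3.88
tcp_pos: [0.5047, -0.0246, 0.0461]
ee_rot: [[-0.973, 0.231, 0.0], [0.231, 0.973, -0.0], [-0.0, 0.0, -1.0]]
wrist_force: [-0.4, -1.2, 4.0]
gripper_width: 0.006
```

>>> carry_out:
  delta_pos:
    - [0,0,0.01]
    - [0,0,0.02]
    - [0,0,0.02]
  spin: [0,0,0]
  gripper: [0,0,0]

```text
time_s: 4.25
tcp_pos: [0.5046, -0.0244, 0.0438]
ee_rot: [[-0.973, 0.231, 0.0], [0.231, 0.973, 0.0], [-0.0, 0.0, -1.0]]
wrist_force: [0.6, -2.5, 2.9]
gripper_width: 0.002
```

>>> carry_out:
  delta_pos:
    - [0,0,0.01]
    - [0,0,0.015]
    - [0,0,0.015]
  spin: [0,0,0]
  gripper: [0,0,0]

```text
time_s: 4.62
tcp_pos: [0.5045, -0.0244, 0.0424]
ee_rot: [[-0.973, 0.231, -0.0], [0.231, 0.973, 0.0], [0.0, 0.0, -1.0]]
wrist_force: [0.5, -3.6, 3.7]
gripper_width: 0.003
```

>>> carry_out:
  delta_pos:
    - [0,0,0.01]
    - [0,0,0.01]
  spin: [0,0]
  gripper: [0,0]

```text
time_s: 4.88
tcp_pos: [0.5045, -0.0245, 0.0413]
ee_rot: [[-0.973, 0.231, -0.0], [0.231, 0.973, 0.0], [0.0, 0.0, -1.0]]
wrist_force: [0.2, -2.9, 3.7]
gripper_width: -0.001
```

>>> carry_out:
  delta_pos:
    - [0,0,0.01]
    - [0,0,0.01]
  spin: [0,0]
  gripper: [0,0]

```text
time_s: 5.12
tcp_pos: [0.5045, -0.0245, 0.0404]
ee_rot: [[-0.973, 0.231, -0.0], [0.231, 0.973, 0.0], [0.0, 0.0, -1.0]]
wrist_force: [0.1, -2.5, 4.1]
gripper_width: 0.008
```

>>> carry_out:
  delta_pos:
    - [0,0,0.007]
    - [0,0,0.007]
  spin: [0,0]
  gripper: [0,0]

```text
time_s: 5.38
tcp_pos: [0.5045, -0.0245, 0.0401]
ee_rot: [[-0.973, 0.231, -0.0], [0.231, 0.973, -0.0], [0.0, -0.0, -1.0]]
wrist_force: [-0.6, -2.9, 6.8]
gripper_width: 0.01
```

>>> carry_out:
  delta_pos:
    - [0,0,0.007]
    - [0,0,0.007]
  spin: [0,0]
  gripper: [0,0]

```text
time_s: 5.62
tcp_pos: [0.5045, -0.0245, 0.0399]
ee_rot: [[-0.973, 0.23, 0.0], [0.23, 0.973, -0.0], [-0.0, -0.0, -1.0]]
wrist_force: [-2.9, -3.9, 10.4]
gripper_width: 0.01
```

>>> carry_out:
  delta_pos:
    - [0,0,0.008]
    - [0,0,0.008]
  spin: [0,0]
  gripper: [0,0]

```text
time_s: 5.88
tcp_pos: [0.5046, -0.0246, 0.0397]
ee_rot: [[-0.973, 0.23, 0.0], [0.23, 0.973, -0.0], [-0.0, -0.0, -1.0]]
wrist_force: [-4.6, -2.4, 13.7]
gripper_width: 0.004
```

>>> carry_out:
  delta_pos:
    - [0,0,0.004]
    - [0,0,0.004]
    - [0,0,0.004]
  spin: [0,0,0]
  gripper: [0,0,0]

```text
time_s: 6.25
tcp_pos: [0.5046, -0.0246, 0.0396]
ee_rot: [[-0.973, 0.23, 0.0], [0.23, 0.973, -0.0], [-0.0, -0.0, -1.0]]
wrist_force: [-4.7, -2.7, 17.3]
gripper_width: 0.005
```

>>> carry_out:
  delta_pos:
    - [0,0,-0.1]
    - [0,0,-0.8]
    - [0,0,-0.8]
  spin: [0,0,0]
  gripper: [0,0,55]

```text
time_s: 6.62
tcp_pos: [0.5074, -0.0234, 0.1216]
ee_rot: [[-0.973, 0.23, 0.009], [0.23, 0.973, 0.002], [-0.008, 0.004, -1.0]]
wrist_force: [0.1, 0.5, -0.9]
gripper_width: 0.054
```

```bash
python3 - <<'E'
from h import *
snap("side","s2.png",(230,160,310,230),9); 
a=cv2.imread("pics/s2.png"); b=snap("top","t2.png",(205,150,285,205),5)
b=cv2.imread("pics/t2.png"); o=np.zeros((600,800,3),np.uint8); a=cv2.resize(a,(390,341)); o[:341,:390]=a; o[:275,400:800]=b
cv2.imwrite("pics/c2.png",o[:350])
for n in("side","top"):
  for r in spot_point(n,"insert_a"): print(n,r)
print(proj("side",[*nest(0,0),.025]),nest(0,-22))
plan([(*nest(0,-18),.12,166.65),(*nest(0,-18),.044,166.65)])
E
```

```text
side {'centre': [0.5146, -0.2748, -0.0007], 'p': 0.58}
side {'centre': [0.5259, 0.0672, 0.018], 'p': 0.49}
top {'centre': [0.5158, -0.2764, -0.0004], 'p': 0.71}
top {'centre': [0.525, 0.0641, 0.0175], 'p': 0.52}
top {'centre': [0.3121, -0.2584, 0.004], 'p': 0.43}
[[263.8305085  190.33174551]] [0.52092022 0.04459449]
[-0.009, 0.751, -0.032] spin -0.0 rows>=1.2
[0.0, -0.0, 0.76] spin -0.0 rows>=1.2
end [0.5219 0.0485 0.044 ] 166.64
```

View pics/c2.png

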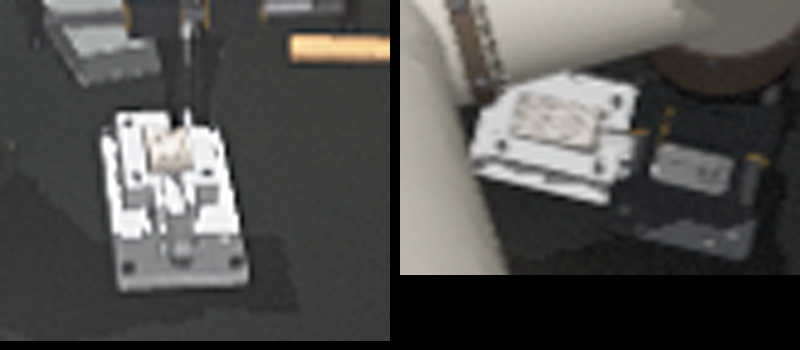

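Side view: the insert's lever end stands raised (crop 168,148) and the lever is down. I'll grip it near that raised end.

```bash
python3 - <<'E'
from h import *
plan([(*nest(0,-19),.085,166.65),(*nest(0,-19),.0435,166.65),(*nest(0,-19),.14,166.65),(.552,.263,.14,92),(.552,.263,.05,92)],(.5046,-.0246,.1175,166.65))
E
```

```text
[0.001, 0.741, 0.325] spin -0.0 rows>=1.3
[-0.0, -0.0, 0.415] spin -0.0 rows>=0.7
[-0.0, -0.0, -0.965] spin -0.0 rows>=1.5
[0.067, 0.722, -0.0] spin 0.553 rows>=2.3
[0.365, 0.627, -0.0] spin 0.553 rows>=2.3
[0.595, 0.415, -0.0] spin 0.553 rows>=2.3
[0.0, -0.0, 0.9] spin -0.0 rows>=1.4
end [0.552 0.263 0.05 ] 92.0
```

>>> carry_out:
  delta_pos:
    - [0,0.74,0.1]
    - [0,0.74,0.32]
    - [0,0.74,0.32]
    - [0,0.74,0.32]
  spin: [0,0,0,0]
  gripper: [55,55,55,55]

```text
time_s: 7.32
tcp_pos: [0.5211, 0.0469, 0.0853]
ee_rot: [[-0.973, 0.231, -0.002], [0.231, 0.973, -0.001], [0.001, -0.001, -1.0]]
wrist_force: [-0.1, -0.0, 0.5]
gripper_width: 0.543
```

>>> carry_out:
  delta_pos:
    - [0,0,0.2]
    - [0,0,0.4]
    - [0,0,0.42]
    - [0,0,0.42]
  spin: [0,0,0,0]
  gripper: [55,55,55,55]

```text
time_s: 7.82
tcp_pos: [0.5221, 0.0471, 0.0446]
ee_rot: [[-0.973, 0.231, 0.001], [0.231, 0.973, 0.0], [-0.001, 0.0, -1.0]]
wrist_force: [0.3, -0.2, -0.5]
gripper_width: 0.555
```

>>> carry_out:
  delta_pos:
    - [0,0,0.008]
    - [0,0,0.008]
    - [0,0,0.008]
    - [0,0,0.008]
    - [0,0,0.008]
  spin: [0,0,0,0,0]
  gripper: [30,20,0,0,0]

```text
time_s: 8.45
tcp_pos: [0.522, 0.0476, 0.0433]
ee_rot: [[-0.973, 0.23, 0.001], [0.23, 0.973, 0.0], [-0.001, 0.0, -1.0]]
wrist_force: [0.4, 0.2, 1.3]
gripper_width: 0.278
```

>>> carry_out:
  delta_pos:
    - [0,0,-0.1]
    - [0,0,-0.2]
    - [0,0,-0.4]
    - [0,0,-0.7]
    - [0,0,-0.95]
    - [0,0,-0.95]
  spin: [0,0,0,0,0,0]
  gripper: [0,0,0,0,0,0]

```text
time_s: 9.2
tcp_pos: [0.5226, 0.0479, 0.1405]
ee_rot: [[-0.973, 0.23, 0.005], [0.23, 0.973, 0.002], [-0.004, 0.003, -1.0]]
wrist_force: [0.0, 1.0, -0.9]
gripper_width: 0.281
```

>>> carry_out:
  delta_pos:
    - [0.067,0.722,0]
    - [0.067,0.722,0]
    - [0.067,0.722,0]
  spin: [0.553,0.553,0.553]
  gripper: [0,0,0]

```text
time_s: 9.57
tcp_pos: [0.5309, 0.1203, 0.1368]
ee_rot: [[-0.785, 0.62, -0.003], [0.62, 0.785, -0.001], [0.002, -0.002, -1.0]]
wrist_force: [-0.3, -0.2, -0.4]
gripper_width: 0.285
```

>>> carry_out:
  delta_pos:
    - [0.365,0.627,0]
    - [0.365,0.627,0]
    - [0.365,0.627,0]
  spin: [0.553,0.553,0.553]
  gripper: [0,0,0]

```text
time_s: 9.95
tcp_pos: [0.5409, 0.192, 0.1365]
ee_rot: [[-0.451, 0.892, -0.003], [0.892, 0.451, -0.001], [0.0, -0.003, -1.0]]
wrist_force: [-0.1, -1.0, -1.5]
gripper_width: 0.279
```

>>> carry_out:
  delta_pos:
    - [0.595,0.415,0]
    - [0.595,0.415,0]
    - [0.595,0.415,0]
    - [0.595,0.415,0]
  spin: [0.553,0.553,0.553,0.553]
  gripper: [0,0,0,0]

```text
time_s: 10.45
tcp_pos: [0.551, 0.2627, 0.1367]
ee_rot: [[-0.036, 0.999, -0.003], [0.999, 0.036, -0.001], [-0.001, -0.003, -1.0]]
wrist_force: [0.1, 0.5, -1.4]
gripper_width: 0.28
```

```bash
python3 - <<'E'
from h import *
print(sense()["tcp_pos"],sense()["gripper_width"],sense()["wrist_force"])
snap("side","s3.png",(190,110,320,215),6)
E
```

```text
[0.55104303 0.26272318 0.13666605] 0.2799591319542927 [ 0.11879907  0.46460561 -1.36238175]
```

View pics/s3.png

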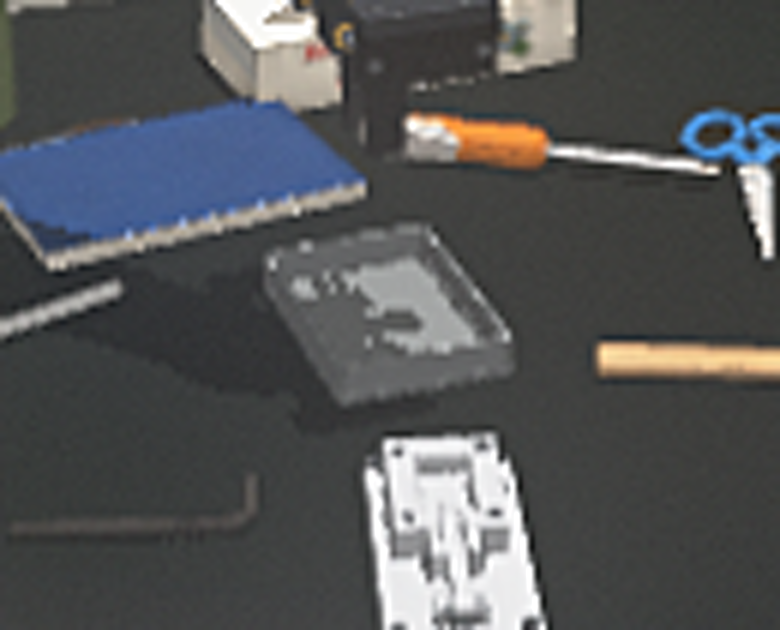

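The pocket is empty and the lever is back in place in view. The insert is in the grip (width 24.4 mm, about 1.4 N weight), hidden behind the fingers over the tray. It sticks out toward +x, so I shift by -18 mm before lowering.

>>> carry_out:
  delta_pos:
    - [0,-0.18,0.3]
    - [0,-0.18,0.7]
    - [0,-0.18,0.95]
    - [0,-0.18,0.95]
    - [0,-0.18,0.95]
  spin: [0,0,0,0,0]
  gripper: [0,0,0,0,0]

```text
time_s: 11.12
tcp_pos: [0.5347, 0.2626, 0.044]
ee_rot: [[-0.036, 0.999, 0.001], [0.999, 0.036, 0.001], [0.001, 0.002, -1.0]]
wrist_force: [-0.4, -0.2, -1.8]
gripper_width: 0.28
```

>>> carry_out:
  delta_pos:
    - [0,0,0.03]
    - [0,0,0.06]
    - [0,0,0.08]
    - [0,0,0.08]
  spin: [0,0,0,0]
  gripper: [0,0,0,0]

```text
time_s: 11.62
tcp_pos: [0.5339, 0.2623, 0.035]
ee_rot: [[-0.035, 0.999, -0.0], [0.999, 0.035, -0.0], [-0.0, -0.0, -1.0]]
wrist_force: [0.8, 0.2, -1.4]
gripper_width: 0.28
```

>>> carry_out:
  delta_pos:
    - [0,0,0.02]
    - [0,0,0.04]
    - [0,0,0.04]
  spin: [0,0,0]
  gripper: [0,0,0]

```text
time_s: 12.0
tcp_pos: [0.5336, 0.2624, 0.0316]
ee_rot: [[-0.035, 0.999, -0.001], [0.999, 0.035, -0.0], [-0.0, -0.001, -1.0]]
wrist_force: [-3.7, 0.1, 4.6]
gripper_width: 0.282
```

>>> carry_out:
  delta_pos:
    - [0,0,0.02]
    - [0,0,0.03]
    - [0,0,0.03]
  spin: [0,0,0]
  gripper: [0,0,0]

```text
time_s: 12.38
tcp_pos: [0.5334, 0.2623, 0.0286]
ee_rot: [[-0.035, 0.999, -0.001], [0.999, 0.035, -0.0], [-0.0, -0.001, -1.0]]
wrist_force: [-3.3, -0.7, 5.2]
gripper_width: 0.282
```

>>> carry_out:
  delta_pos:
    - [0,0,0.02]
    - [0,0,0.04]
    - [0,0,0.06]
    - [0,0,0.06]
  spin: [0,0,0,0]
  gripper: [0,0,0,0]

```text
time_s: 12.88
tcp_pos: [0.5337, 0.2624, 0.0242]
ee_rot: [[-0.036, 0.999, -0.0], [0.999, 0.036, -0.0], [-0.0, -0.0, -1.0]]
wrist_force: [-7.8, -0.9, 16.4]
gripper_width: 0.281
```

>>> carry_out:
  delta_pos:
    - [0,0,0]
    - [0,0,0]
    - [0,0,0]
    - [0,0,-0.3]
    - [0,0,-0.8]
    - [0,0,-1.0]
    - [0,0,-1.0]
  spin: [0,0,0,0,0,0,0]
  gripper: [35,45,50,50,50,50,50]

```text
time_s: 13.75
tcp_pos: [0.5349, 0.263, 0.1235]
ee_rot: [[-0.035, 0.999, 0.003], [0.999, 0.035, 0.003], [0.002, 0.003, -1.0]]
wrist_force: [-0.1, 0.1, -0.6]
gripper_width: 0.5
```

```bash
python3 - <<'E'
from h import *
L=np.array([.535,.845]);yb=57.67-180+90+180  # 147.67
b=np.array([.514,-.2745])
plan([(.5335,.15,.14,166.65),(.50,-.05,.14,147.7),(*b,.14,147.7),(*b,.06,147.7)])
E
```

```text
[-0.565, -0.027, -0.082] spin -0.829 rows>=3.5
[-0.433, -0.363, -0.083] spin -0.83 rows>=3.5
[-0.045, -0.674, 0.0] spin 0.14 rows>=1.1
[-0.119, -0.666, 0.0] spin 0.141 rows>=1.1
[-0.191, -0.648, 0.0] spin 0.14 rows>=1.1
[-0.659, -0.912, 0.0] spin 0.0 rows>=1.8
[-0.659, -0.911, 0.0] spin 0.0 rows>=1.8
[0.0, -0.0, 0.8] spin 0.0 rows>=1.3
end [ 0.514  -0.2745  0.06  ] 147.72
```

>>> carry_out:
  delta_pos:
    - [-0.565,-0.027,-0.08]
    - [-0.565,-0.027,-0.08]
    - [-0.565,-0.027,-0.08]
    - [-0.565,-0.027,-0.08]
  spin: [-0.829,-0.829,-0.829,-0.829]
  gripper: [55,55,55,55]

```text
time_s: 14.25
tcp_pos: [0.5325, 0.2051, 0.128]
ee_rot: [[-0.636, 0.772, -0.003], [0.772, 0.636, -0.002], [0.001, -0.003, -1.0]]
wrist_force: [0.4, 0.4, -0.6]
gripper_width: 0.547
```

>>> carry_out:
  delta_pos:
    - [-0.433,-0.363,-0.08]
    - [-0.433,-0.363,-0.08]
    - [-0.433,-0.363,-0.08]
    - [-0.433,-0.363,-0.08]
  spin: [-0.83,-0.83,-0.83,-0.83]
  gripper: [55,55,55,55]

```text
time_s: 14.75
tcp_pos: [0.5318, 0.1486, 0.136]
ee_rot: [[-0.974, 0.228, -0.003], [0.228, 0.974, -0.001], [0.003, -0.002, -1.0]]
wrist_force: [0.1, -0.7, 0.4]
gripper_width: 0.551
```

>>> carry_out:
  delta_pos:
    - [-0.045,-0.674,0]
    - [-0.045,-0.674,0]
  spin: [0.14,0.14]
  gripper: [55,55]

```text
time_s: 15.0
tcp_pos: [0.5191, 0.0797, 0.1358]
ee_rot: [[-0.94, 0.34, -0.005], [0.34, 0.94, -0.002], [0.004, -0.003, -1.0]]
wrist_force: [-0.8, 0.5, -0.9]
gripper_width: 0.55
```

>>> carry_out:
  delta_pos:
    - [-0.119,-0.666,0]
    - [-0.119,-0.666,0]
  spin: [0.141,0.141]
  gripper: [55,55]

```text
time_s: 15.25
tcp_pos: [0.5085, 0.0135, 0.1364]
ee_rot: [[-0.897, 0.442, -0.004], [0.442, 0.897, -0.001], [0.003, -0.002, -1.0]]
wrist_force: [-0.7, -0.2, 0.0]
gripper_width: 0.548
```

>>> carry_out:
  delta_pos:
    - [-0.191,-0.648,0]
    - [-0.191,-0.648,0]
  spin: [0.14,0.14]
  gripper: [55,55]

```text
time_s: 15.5
tcp_pos: [0.498, -0.0526, 0.1368]
ee_rot: [[-0.844, 0.537, -0.002], [0.537, 0.844, -0.0], [0.002, -0.002, -1.0]]
wrist_force: [-0.6, -0.3, -0.1]
gripper_width: 0.551
```

>>> carry_out:
  delta_pos:
    - [-0.659,-0.912,0]
    - [-0.659,-0.912,0]
  spin: [0,0]
  gripper: [55,55]

```text
time_s: 15.75
tcp_pos: [0.5069, -0.1633, 0.1374]
ee_rot: [[-0.847, 0.531, -0.0], [0.531, 0.847, -0.0], [0.0, -0.0, -1.0]]
wrist_force: [0.3, 1.4, 0.3]
gripper_width: 0.551
```

>>> carry_out:
  delta_pos:
    - [-0.659,-0.912,0]
    - [-0.659,-0.912,0]
    - [-0.659,-0.912,0]
    - [-0.659,-0.912,0]
  spin: [0,0,0,0]
  gripper: [55,55,55,55]

```text
time_s: 16.25
tcp_pos: [0.5132, -0.2745, 0.1371]
ee_rot: [[-0.846, 0.533, -0.001], [0.533, 0.846, 0.001], [0.001, -0.0, -1.0]]
wrist_force: [0.3, 0.2, 0.9]
gripper_width: 0.546
```

```bash
python3 - <<'E'
from h import *
print(sense()["time_s"])
b=np.array([.514,-.2745]); plan([(*b,.06,147.7)])
snap("side","s4.png"); snap("top","t4.png")
a=cv2.imread("pics/raw_s4.png"); t=cv2.imread("pics/raw_t4.png")
o=np.zeros((600,800,3),np.uint8)
f=lambda i,b,w,h:cv2.resize(i[b[1]:b[3],b[0]:b[2]],(w,h),interpolation=cv2.INTER_CUBIC)
o[:300,:400]=f(a,(200,135,300,210),400,300)   # tray+nest side
o[:300,400:]=f(a,(255,225,355,300),400,300) # insert side
o[300:,:400]=f(t,(140,135,220,195),400,300) # tray top
o[300:,400:]=f(t,(210,145,290,205),400,300)
cv2.imwrite("pics/c4.png",o)
print(proj("side",sense()["tcp_pos"]-[0,0,.017]))
E
```

```text
16.25
[-0.007, 0.004, 0.771] spin 0.001 rows>=1.2
end [ 0.514  -0.2745  0.06  ] 147.72
[[306.83208137 234.93551913]]
```

View pics/c4.png

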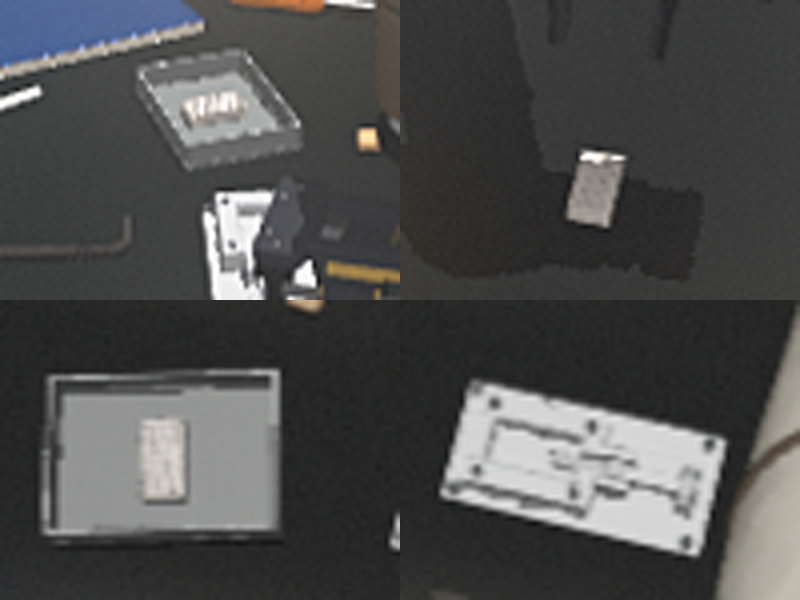

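The picture shows insert_a lying flat in the small tray (bottom-left panel, 162,460), the pocket empty, and insert_b between the fingers' planes. Now grip insert_b by its upper half.

>>> carry_out:
  delta_pos:
    - [0,0,0.3]
    - [0,0,0.7]
    - [0,0,0.9]
    - [0,0,0.9]
  spin: [0,0,0,0]
  gripper: [55,55,55,55]

```text
time_s: 16.85
tcp_pos: [0.5123, -0.2737, 0.0467]
ee_rot: [[-0.847, 0.532, -0.004], [0.532, 0.847, 0.001], [0.004, -0.001, -1.0]]
wrist_force: [-0.2, 0.3, 0.0]
gripper_width: 0.553
```

```bash
python3 - <<'E'
from h import *
plan([(.514,-.2745,.024,147.7)])
im=cv2.imread("pics/raw_t4.png",0)
# yaw and centre of base plate: fit model outline (z=.008) to image gradient by sub-pixel mask
m0=(im>100).astype(np.uint8); m0[:150]=0;m0[205:]=0;m0[:,:205]=0;m0[:,290:]=0
m0=cv2.morphologyEx(m0,cv2.MORPH_CLOSE,np.ones((3,3)))
cs=max(cv2.findContours(m0,0,cv2.CHAIN_APPROX_NONE)[0],key=cv2.contourArea)[:,0]
P=np.array([ray("top",p,.008)[:2] for p in cs])
from scipy.optimize import least_squares
def res(v):
    c,s=np.cos(v[2]),np.sin(v[2]); q=(P-v[:2])@np.array([[c,-s],[s,c]]); q[:,1]+=.03
    dx=np.abs(q[:,0])-v[3]; dy=np.abs(q[:,1])-v[4]
    return np.where(dx>dy,dx,dy)
r=least_squares(res,[.526,.066,np.radians(-13.3),.038,.08],loss="soft_l1",f_scale=.001)
print(r.x,np.degrees(r.x[2]),np.abs(r.fun).mean())
E
```

```text
[-0.019, 0.002, 0.227] spin 0.003 rows>=0.4
end [ 0.514  -0.2745  0.024 ] 147.71
[ 0.52490126  0.0675831  -0.23152644  0.03667481  0.07937889] -13.265488050918902 0.0007670167103388653
```

>>> carry_out:
  delta_pos:
    - [-0.015,0,0.1]
    - [-0.015,0,0.22]
    - [-0.015,0,0.227]
    - [-0.015,0,0.227]
  spin: [0,0,0,0]
  gripper: [55,55,55,55]

```text
time_s: 17.35
tcp_pos: [0.5145, -0.2762, 0.0255]
ee_rot: [[-0.845, 0.534, 0.0], [0.534, 0.845, -0.0], [-0.0, -0.0, -1.0]]
wrist_force: [0.6, -0.3, 0.2]
gripper_width: 0.55
```

>>> carry_out:
  delta_pos:
    - [0,0,0]
    - [0,0,0]
    - [0,0,0]
    - [0,0,0]
    - [0,0,0]
    - [0,0,0]
  spin: [0,0,0,0,0,0]
  gripper: [35,25,0,0,0,0]

```text
time_s: 18.1
tcp_pos: [0.514, -0.276, 0.0255]
ee_rot: [[-0.845, 0.534, -0.001], [0.534, 0.845, 0.0], [0.001, -0.0, -1.0]]
wrist_force: [-1.8, 0.5, 2.4]
gripper_width: 0.278
```

```bash
python3 - <<'E'
from h import *
t=nest(0,0); print(t)
plan([(.514,-.276,.12,147.7),(.50,-.1,.12,157),(*t,.12,166.7),(*t,.056,166.7)])
E
```

```text
[0.526 0.066]
[0.0, -0.0, -0.945] spin 0.0 rows>=1.5
[0.529, 0.707, -0.0] spin -0.103 rows>=1.4
[0.471, 0.747, -0.0] spin -0.103 rows>=1.4
[0.205, 0.815, -0.0] spin -0.108 rows>=1.3
[0.135, 0.828, -0.0] spin -0.108 rows>=1.3
[-0.0, 0.0, 0.64] spin 0.0 rows>=1.0
end [0.5259 0.066  0.056 ] 166.71
```

>>> carry_out:
  delta_pos:
    - [0,0,-0.2]
    - [0,0,-0.6]
    - [0,0,-0.945]
    - [0,0,-0.945]
  spin: [0,0,0,0]
  gripper: [0,0,0,0]

```text
time_s: 18.6
tcp_pos: [0.5165, -0.2767, 0.1227]
ee_rot: [[-0.846, 0.534, 0.007], [0.534, 0.846, -0.002], [-0.007, 0.002, -1.0]]
wrist_force: [-0.4, -0.2, -1.3]
gripper_width: 0.277
```

>>> carry_out:
  delta_pos:
    - [0.529,0.707,0]
    - [0.529,0.707,0]
  spin: [-0.103,-0.103]
  gripper: [0,0]

```text
time_s: 18.85
tcp_pos: [0.5059, -0.1862, 0.1183]
ee_rot: [[-0.886, 0.463, -0.003], [0.463, 0.886, 0.001], [0.003, -0.0, -1.0]]
wrist_force: [1.2, 0.9, -1.0]
gripper_width: 0.279
```

>>> carry_out:
  delta_pos:
    - [0.471,0.747,0]
    - [0.471,0.747,0]
  spin: [-0.103,-0.103]
  gripper: [0,0]

```text
time_s: 19.1
tcp_pos: [0.4991, -0.0978, 0.1184]
ee_rot: [[-0.921, 0.389, -0.002], [0.389, 0.921, 0.0], [0.002, -0.0, -1.0]]
wrist_force: [0.1, 0.1, -1.6]
gripper_width: 0.278
```

>>> carry_out:
  delta_pos:
    - [0.205,0.815,0]
    - [0.205,0.815,0]
  spin: [-0.108,-0.108]
  gripper: [0,0]

```text
time_s: 19.35
tcp_pos: [0.5131, -0.0145, 0.1186]
ee_rot: [[-0.951, 0.309, -0.001], [0.309, 0.951, 0.0], [0.001, -0.0, -1.0]]
wrist_force: [-0.2, -0.1, -1.1]
gripper_width: 0.278
```

>>> carry_out:
  delta_pos:
    - [0.135,0.828,0]
    - [0.135,0.828,0]
    - [0.135,0.828,0]
    - [0.135,0.828,0]
  spin: [-0.108,-0.108,-0.108,-0.108]
  gripper: [0,0,0,0]

```text
time_s: 19.85
tcp_pos: [0.5255, 0.065, 0.119]
ee_rot: [[-0.973, 0.231, -0.002], [0.231, 0.973, -0.001], [0.002, -0.001, -1.0]]
wrist_force: [-0.9, 0.3, -1.4]
gripper_width: 0.277
```

```bash
python3 - <<'E'
from h import *
s=sense(); print(s["tcp_pos"],s["gripper_width"])
plan([(*nest(0,0),.062,166.7)])
E
```

```text
[0.52546423 0.06501369 0.11902123] 0.2771972322639766
[-0.003, 0.011, 0.57] spin -0.001 rows>=0.9
end [0.526 0.066 0.062] 166.69
```

>>> carry_out:
  delta_pos:
    - [0,0.005,0.3]
    - [0,0.005,0.57]
    - [0,0.005,0.6]
    - [0,0.005,0.6]
  spin: [0,0,0,0]
  gripper: [0,0,0,0]

```text
time_s: 20.35
tcp_pos: [0.5268, 0.0657, 0.0603]
ee_rot: [[-0.973, 0.231, 0.001], [0.231, 0.973, -0.0], [-0.001, 0.0, -1.0]]
wrist_force: [-0.0, 0.2, -0.6]
gripper_width: 0.275
```

```bash
python3 - <<'E'
from h import *
s=sense(); p=s["tcp_pos"]; print(p,s["wrist_force"])
im=capture("side")[:,:,::-1].copy()
x0,y0,x1,y1=235,165,305,220; k=11
o=cv2.resize(im[y0:y1,x0:x1],None,fx=k,fy=k,interpolation=cv2.INTER_CUBIC)
def dr(P,col):
    q=((proj("side",np.array(P))-[x0,y0]+.5)*k).astype(int); cv2.polylines(o,[q],True,col,1)
D=p[:2]-C
dr([[*nest(x,y),.025] for x,y in((-28,-40),(28,-40),(28,40),(-28,40))],(0,255,0))
dr([[*nest(x,y),.025] for x,y in((-13.25,-27),(13.25,-27),(13.25,27),(-13.25,27))],(0,255,0))
for z in(-.0255,-.0125): dr([[*(nest(x,y)+D),p[2]+z] for x,y in((-12.5,-25),(12.5,-25),(12.5,25),(-12.5,25))],(0,0,255))
cv2.imwrite("pics/c5.png",o)
E
```

```text
[0.52675469 0.06569824 0.06033233] [-0.01490631  0.23204416 -0.56672238]
```

View pics/c5.png

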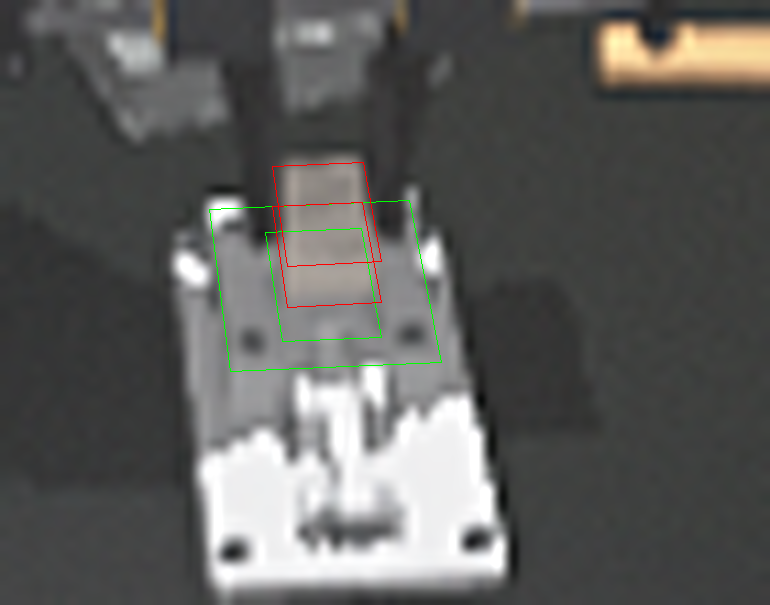

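The overlay shows insert_b (red model, front edge crop y≈305) within 1–2 mm of where it should be over the pocket (green), both shifted alike. I'll lower it while watching the force.

>>> carry_out:
  delta_pos:
    - [-0.008,0,0.04]
    - [-0.008,0,0.08]
    - [-0.008,0,0.1]
    - [-0.008,0,0.11]
    - [-0.008,0,0.11]
  spin: [0,0,0,0,0]
  gripper: [0,0,0,0,0]

```text
time_s: 21.02
tcp_pos: [0.5271, 0.0662, 0.0488]
ee_rot: [[-0.973, 0.23, -0.0], [0.23, 0.973, -0.0], [0.0, -0.0, -1.0]]
wrist_force: [0.0, 0.1, -1.4]
gripper_width: 0.278
```

>>> carry_out:
  delta_pos:
    - [0,0,0.01]
    - [0,0,0.02]
    - [0,0,0.02]
  spin: [0,0,0]
  gripper: [0,0,0]

```text
time_s: 21.4
tcp_pos: [0.5268, 0.0662, 0.0468]
ee_rot: [[-0.973, 0.23, -0.001], [0.23, 0.973, -0.0], [0.001, -0.0, -1.0]]
wrist_force: [-0.6, 0.4, -0.8]
gripper_width: 0.28
```

>>> carry_out:
  delta_pos:
    - [0,0,0.01]
    - [0,0,0.015]
    - [0,0,0.015]
  spin: [0,0,0]
  gripper: [0,0,0]

```text
time_s: 21.78
tcp_pos: [0.527, 0.0663, 0.0455]
ee_rot: [[-0.973, 0.23, -0.0], [0.23, 0.973, 0.0], [0.0, 0.0, -1.0]]
wrist_force: [-2.6, 2.5, 1.9]
gripper_width: 0.275
```

>>> carry_out:
  delta_pos:
    - [0,0,0.01]
    - [0,0,0.015]
    - [0,0,0.015]
  spin: [0,0,0]
  gripper: [0,0,0]

```text
time_s: 22.15
tcp_pos: [0.5271, 0.0663, 0.0437]
ee_rot: [[-0.973, 0.23, -0.0], [0.23, 0.973, 0.0], [0.0, 0.0, -1.0]]
wrist_force: [-2.1, 2.0, 1.2]
gripper_width: 0.278
```

>>> carry_out:
  delta_pos:
    - [0,0,0]
    - [0,0,0]
    - [0,0,0]
    - [0,0,-0.2]
    - [0,0,-0.4]
    - [0,0,-0.4]
  spin: [0,0,0,0,0,0]
  gripper: [40,50,50,50,50,50]

```text
time_s: 22.9
tcp_pos: [0.5284, 0.0666, 0.0852]
ee_rot: [[-0.973, 0.23, 0.004], [0.23, 0.973, 0.001], [-0.003, 0.002, -1.0]]
wrist_force: [0.7, 0.6, 0.4]
gripper_width: 0.498
```

>>> carry_out:
  delta_pos:
    - [0,0,0]
    - [0,0,0]
    - [0,0,0]
    - [0,0,0]
    - [0,0,0]
  spin: [1,1,1,1,1]
  gripper: [0,0,0,0,0]

```text
time_s: 23.52
tcp_pos: [0.5267, 0.066, 0.083]
ee_rot: [[-0.526, 0.851, -0.001], [0.851, 0.526, -0.0], [0.0, -0.001, -1.0]]
wrist_force: [-1.0, -0.6, 0.7]
gripper_width: 0.044
```

>>> carry_out:
  delta_pos:
    - [0,0,0]
    - [0,0,0]
    - [0,0,0]
    - [0,0,0]
    - [0,0,0]
  spin: [1,1,1,1,1]
  gripper: [0,0,0,0,0]

```text
time_s: 24.15
tcp_pos: [0.5269, 0.0661, 0.0834]
ee_rot: [[0.228, 0.974, -0.001], [0.974, -0.228, -0.0], [-0.0, -0.001, -1.0]]
wrist_force: [-0.6, -0.2, 0.3]
gripper_width: 0.005
```

```bash
python3 - <<'E'
from h import *
s=sense(); print(s["tcp_pos"],s["gripper_width"],s["joints"][5])
plan([(.5265,.0663,.055,76.7)])
snap("side","s6.png",(230,165,310,225),9)
E
```

```text
[0.52692847 0.06609238 0.08338432] 0.00496045834240017 -127.84150995463862
[0.001, -0.005, 0.284] spin 0.003 rows>=0.5
end [0.5265 0.0663 0.055 ] 76.68
```

View pics/s6.png

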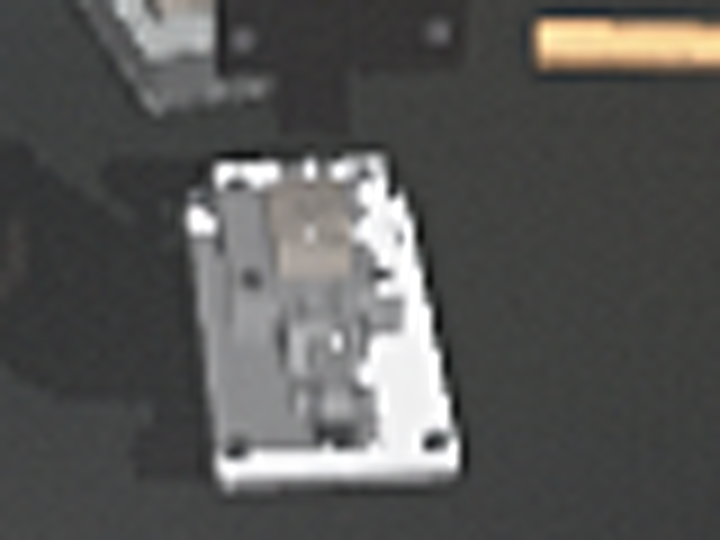

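The insert sits in the pocket mouth, slightly proud (front edge crop y≈278). Now press over its middle.

>>> carry_out:
  delta_pos:
    - [0,0,0.2]
    - [0,0,0.3]
    - [0,0,0.33]
    - [0,0,0.33]
  spin: [0,0,0,0]
  gripper: [0,0,0,0]

```text
time_s: 24.7
tcp_pos: [0.5273, 0.0662, 0.0509]
ee_rot: [[0.229, 0.973, -0.0], [0.973, -0.229, -0.0], [-0.0, 0.0, -1.0]]
wrist_force: [-0.1, -0.9, 0.1]
gripper_width: 0.007
```

>>> carry_out:
  delta_pos:
    - [0,0,0.01]
    - [0,0,0.02]
    - [0,0,0.03]
    - [0,0,0.03]
  spin: [0,0,0,0]
  gripper: [0,0,0,0]

```text
time_s: 25.2
tcp_pos: [0.5272, 0.0662, 0.0479]
ee_rot: [[0.23, 0.973, 0.0], [0.973, -0.23, 0.0], [0.0, 0.0, -1.0]]
wrist_force: [-0.9, 0.7, 0.2]
gripper_width: 0.011
```

>>> carry_out:
  delta_pos:
    - [0,0,0.01]
    - [0,0,0.02]
    - [0,0,0.02]
  spin: [0,0,0]
  gripper: [0,0,0]

```text
time_s: 25.58
tcp_pos: [0.5273, 0.0661, 0.0461]
ee_rot: [[0.23, 0.973, 0.0], [0.973, -0.23, -0.0], [-0.0, 0.0, -1.0]]
wrist_force: [-0.6, -2.1, 3.0]
gripper_width: 0.005
```

>>> carry_out:
  delta_pos:
    - [0,0,0.01]
    - [0,0,0.015]
    - [0,0,0.015]
  spin: [0,0,0]
  gripper: [0,0,0]

```text
time_s: 25.95
tcp_pos: [0.5271, 0.066, 0.0443]
ee_rot: [[0.23, 0.973, -0.0], [0.973, -0.23, -0.0], [-0.0, -0.0, -1.0]]
wrist_force: [-0.1, -3.2, 5.1]
gripper_width: 0.008
```

>>> carry_out:
  delta_pos:
    - [0,0,0.01]
    - [0,0,0.015]
    - [0,0,0.015]
  spin: [0,0,0]
  gripper: [0,0,0]

```text
time_s: 26.32
tcp_pos: [0.5271, 0.066, 0.0428]
ee_rot: [[0.23, 0.973, -0.0], [0.973, -0.23, -0.0], [-0.0, -0.0, -1.0]]
wrist_force: [-0.8, -3.5, 4.6]
gripper_width: 0.004
```

>>> carry_out:
  delta_pos:
    - [0,0,0.01]
    - [0,0,0.01]
  spin: [0,0]
  gripper: [0,0]

```text
time_s: 26.58
tcp_pos: [0.5271, 0.066, 0.0418]
ee_rot: [[0.23, 0.973, -0.0], [0.973, -0.23, -0.0], [-0.0, -0.0, -1.0]]
wrist_force: [0.4, -3.5, 4.6]
gripper_width: 0.009
```

>>> carry_out:
  delta_pos:
    - [0,0,0.01]
    - [0,0,0.01]
  spin: [0,0]
  gripper: [0,0]

```text
time_s: 26.82
tcp_pos: [0.5271, 0.066, 0.0414]
ee_rot: [[0.23, 0.973, -0.0], [0.973, -0.23, -0.0], [-0.001, -0.0, -1.0]]
wrist_force: [-1.0, -5.2, 9.2]
gripper_width: 0.007
```

>>> carry_out:
  delta_pos:
    - [0,0,0.006]
    - [0,0,0.012]
    - [0,0,0.012]
    - [0,0,0.012]
  spin: [0,0,0,0]
  gripper: [0,0,0,0]

```text
time_s: 27.32
tcp_pos: [0.5271, 0.0659, 0.0414]
ee_rot: [[0.229, 0.973, 0.0], [0.973, -0.229, -0.001], [-0.001, 0.0, -1.0]]
wrist_force: [-3.8, -3.7, 15.2]
gripper_width: 0.005
```

>>> carry_out:
  delta_pos:
    - [0,0,-0.06]
    - [-0.11,0,-0.06]
    - [-0.11,0,-0.03]
    - [-0.11,0,-0.02]
    - [-0.11,0,-0.02]
  spin: [0,0,0,0,0]
  gripper: [0,0,0,0,0]

```text
time_s: 27.95
tcp_pos: [0.524, 0.055, 0.0414]
ee_rot: [[0.23, 0.973, -0.002], [0.973, -0.23, -0.001], [-0.001, -0.002, -1.0]]
wrist_force: [-0.5, -2.0, 4.4]
gripper_width: 0.01
```

>>> carry_out:
  delta_pos:
    - [0,0,-0.002]
    - [0,0,0.006]
    - [0,0,0.012]
    - [0,0,0.012]
  spin: [0,0,0,0]
  gripper: [0,0,0,0]

```text
time_s: 28.45
tcp_pos: [0.5248, 0.0556, 0.0414]
ee_rot: [[0.229, 0.973, 0.0], [0.973, -0.229, -0.0], [-0.0, 0.0, -1.0]]
wrist_force: [-3.0, -0.8, 9.0]
gripper_width: 0.006
```

>>> carry_out:
  delta_pos:
    - [0,0,0.01]
    - [0,0,0.01]
    - [0,0,0.01]
  spin: [0,0,0]
  gripper: [0,0,0]

```text
time_s: 28.82
tcp_pos: [0.5248, 0.0556, 0.0414]
ee_rot: [[0.229, 0.973, 0.001], [0.973, -0.229, -0.0], [-0.0, 0.001, -1.0]]
wrist_force: [-5.1, -0.6, 16.5]
gripper_width: 0.006
```

>>> carry_out:
  delta_pos:
    - [0,0,-0.06]
    - [0.22,0,-0.06]
    - [0.22,0,-0.035]
    - [0.22,0,-0.025]
    - [0.22,0,-0.025]
  spin: [0,0,0,0,0]
  gripper: [0,0,0,0,0]

```text
time_s: 29.45
tcp_pos: [0.5294, 0.0768, 0.0416]
ee_rot: [[0.23, 0.973, -0.001], [0.973, -0.23, -0.0], [-0.0, -0.001, -1.0]]
wrist_force: [-0.2, 0.1, 0.3]
gripper_width: 0.007
```

>>> carry_out:
  delta_pos:
    - [0,0,0.006]
    - [0,0,0.012]
    - [0,0,0.017]
    - [0,0,0.017]
  spin: [0,0,0,0]
  gripper: [0,0,0,0]

```text
time_s: 29.95
tcp_pos: [0.5295, 0.0767, 0.0414]
ee_rot: [[0.23, 0.973, -0.0], [0.973, -0.23, -0.0], [-0.0, -0.0, -1.0]]
wrist_force: [-3.8, 2.0, 9.2]
gripper_width: 0.004
```

>>> carry_out:
  delta_pos:
    - [0,0,0.008]
    - [0,0,0.008]
    - [0,0,0.008]
  spin: [0,0,0]
  gripper: [0,0,0]

```text
time_s: 30.32
tcp_pos: [0.5295, 0.0767, 0.0414]
ee_rot: [[0.23, 0.973, 0.0], [0.973, -0.23, -0.0], [-0.0, 0.0, -1.0]]
wrist_force: [-5.4, 1.0, 15.1]
gripper_width: 0.007
```

>>> carry_out:
  delta_pos:
    - [0,0,-0.2]
    - [0,0,-0.9]
    - [0,0,-1]
    - [0,0,-1]
  spin: [0,0,0,0]
  gripper: [0,0,0,0]

```text
time_s: 30.82
tcp_pos: [0.5303, 0.077, 0.1408]
ee_rot: [[0.23, 0.973, 0.003], [0.973, -0.23, 0.002], [0.002, 0.003, -1.0]]
wrist_force: [-0.1, -0.1, 0.0]
gripper_width: 0.006
```

>>> carry_out:
  delta_pos:
    - [-0.3,0,-0.5]
    - [-0.9,0.2,-1]
    - [-0.9,0.2,-1]
    - [-0.9,0.2,-1]
  spin: [0,0,0,0]
  gripper: [0,0,0,0]

```text
time_s: 31.32
tcp_pos: [0.528, -0.0159, 0.2382]
ee_rot: [[0.232, 0.973, -0.002], [0.973, -0.232, 0.0], [-0.0, -0.002, -1.0]]
wrist_force: [0.1, 0.2, -1.2]
gripper_width: 0.008
```

>>> carry_out:
  delta_pos:
    - [-0.9,0,0]
    - [-0.9,0,0]
    - [-0.9,0,0]
  spin: [0,0,0]
  gripper: [0,0,0]

```text
time_s: 31.7
tcp_pos: [0.5064, -0.1031, 0.2369]
ee_rot: [[0.232, 0.973, -0.005], [0.973, -0.232, 0.0], [-0.001, -0.005, -1.0]]
wrist_force: [0.5, -0.3, 0.0]
gripper_width: 0.007
```

```bash
python3 - <<'E'
from h import *
print(sense()["tcp_pos"],sense()["time_s"])
snap("side","s7.png"); snap("top","t7.png")
a=cv2.imread("pics/raw_s7.png"); t=cv2.imread("pics/raw_t7.png")
f=lambda i,b:cv2.resize(i[b[1]:b[3],b[0]:b[2]],(400,300),interpolation=cv2.INTER_CUBIC)
o=np.vstack([np.hstack([f(a,(235,165,305,217)),f(a,(150,110,450,335))]),np.hstack([f(t,(210,145,290,205)),f(t,(140,120,400,315))])])
cv2.imwrite("pics/c7.png",o)
E
```

```text
[ 0.50643635 -0.10313817  0.23689192] 31.7
```

View pics/c7.png

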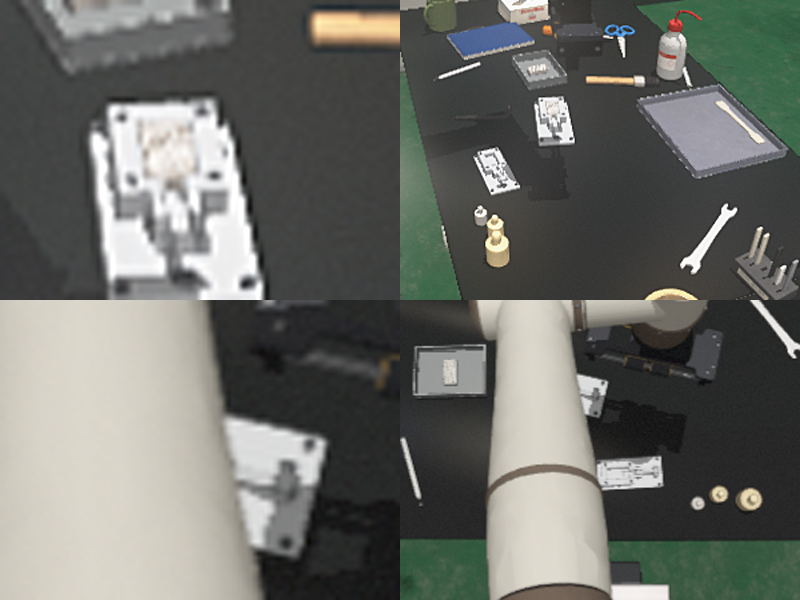

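The last picture shows insert_b flush in the pocket (168,150), insert_a flat in the small tray, the weights standing, and the arm clear of everything. Handing in.

```bash
python3 -c "
from station import *
print(finish_job(), sense()['time_s'])"
```

```text
the job is handed in; nothing more can be done
the job is handed in; nothing more can be done
```

The job is done and handed in at about 32 s on the robot's clock, against the 72 s limit.

- **Knock-out:** I pressed the thumb bar of the larger nest onto its stop. The highest reading was 17.3 N, against the 25 N limit. That tipped insert_a up.
- **Insert_a:** It now lies flat in the small grey tray. While setting it down I pressed it against the tray floor with up to about 16 N to turn it flat in the grip.
- **Insert_b:** I put it in the pocket serrations up and pressed it home over the middle (15.2 N), the lever end (16.5 N) and the far end (15.1 N).

**Last checks:**
- The fingers bottomed out at the same height at all three points, 24.4 mm, which matches the 25 mm rim to within a millimetre.
- The final side picture shows insert_b flush, and the top picture shows insert_a flat in the tray. The weights are standing, and the arm was clear of everything.
- In that top picture the arm hid the pocket, so flushness rests on the side view and the contact heights.
- The position estimates from the outline fits and the networks disagreed by about 4 mm for the nest. I used the average, and insert_b went in with sideways forces of about 3 N or less.

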